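# Load a carving blank under the spring hold-down

## Task

Load the pale wooden carving blank into the spring hold-down, using fingertips only: slide it along the bench into the lane and up to the flap, press the thumb bar down with one fingertip so that the flap swings up, and while you keep it down push the blank with the other fingertip under the flap, straight on until it is fully home against the end stop. Then let the bar come up so that the flap's rubber strip clamps the blank, and move clear. Do not pick up or tip the blank, and leave the other things on the bench where they lie.

Things in the scene. Friction and masses are not known exactly. Their poses are not given: they have to be found in the camera images.
- hold_down: U-shaped hardwood frame of the spring hold-down, screwed to the bench. Origin: bench level, middle of the end stop's face (stop 26 mm high, 22 thick). x: along the lane from its mouth to the stop, away from the robot; y: left across the lane; z up. Lane 45 mm wide (y -22.5 to 22.5), floor is the bench; left of it a fence 20 mm high (y 22.5 to 36.5). The offsets below are in this frame
- lane_mouth (a point): middle of the straight lane's open end, bench level, x -165 mm of the hold-down. Nearer the robot the lane flares out (walls 20 mm high) to about 74 mm wide at x -200. Nothing hangs over the lane from here to x -60
- hinge_pin (a point): middle of the hinge pin, which runs along x at y -31, z 44 mm above the rail right of the lane (rail y -22.5 to -40, 26 mm high, x -165 to 0). One steel part rocks on it: left of the pin the flap, over the lane only from x -60 to -5; right of it a sheet-steel lever leaf (x -182 to -68) whose outer edge is the thumb bar
- flap (a joint): opening angle, rad: 0 closed and empty (strip 12 mm over the bench); 0.52 strip resting on the 30 mm blank; above 0.60 the blank passes freely; 0.75 bar well down, strip 39 mm up; 0.84 mechanical stop. Grows as the thumb bar is pressed. A spring shuts it: about 1 N at the bar to begin, 7 N at 0.75; it never stays open by itself, and pushing the blank against it does not open it
- thumb_bar (a point): round steel bar 10 mm thick, 120 long, along the hold-down's x (x -185 to -65 mm), on the lever right of the rail. This point: middle of its axis. It swings 56 mm from the pin: flap closed, axis at y -87, z 48; pressed to 0.75, y -75, z 9 (top z 14). Equally high all along, so a fingertip can slide along it while holding it down
- pressure_strip (a point): black rubber strip, 8 mm round and 55 mm long, along the flap's free edge, 40 mm from the pin. This point: middle of its axis; flap closed at x -32, y -2, z 16 mm of the hold-down, resting on the blank at y 8, z 34
- blank: pale planed block of wood, 80 x 41 x 30 mm (x, y, z), pencilled centre lines on top, darker end grain, about 60 g. Origin: centre of its underside; x along its length, at the start along the lane's x within 0.2 rad. Lies flat on the bench in front of the mouth. Home: origin at x -40, y 0 mm of the hold-down
- offcut_round: sawn branch disc, 57 mm wide and 18 mm high, left of the fence; leave it. Origin: centre of its underside
- powder_tin: round tin, 52 mm wide and 42 mm high, standing right of the lane's mouth; leave it. Origin: centre of its underside
- sand_block: cork sanding block, 51 x 93 x 28 mm, lying right of the flap; leave it. Origin: centre of its underside
- offcut_wedge: sawn wooden wedge, 34 x 95 x 32 mm, behind the stop; leave it. Origin: centre of its underside
- chisel: chisel with a wooden handle, 25 x 200 x 24 mm, lying farther right; leave it. Origin: under its middle

How it is judged:
By the outcome, as a careful person would: the job done as asked, in the order asked, and still so for the second after the job is handed in, with the robot touching nothing.
It also fails if it takes over 58 s, if anything falls off the work surface, if the arm or the gripper's body presses on something with over 40 N, if the wrist force passes 120 N, or if a joint passes its speed limit or range.

## Robot

A 7-joint arm with a two-finger parallel gripper is mounted at the origin on a cart in front of the work surface, level with it; the furniture and walls round the work are solid. World frame = base frame: x ahead of the robot, y to its left, z up, the work surface at z = 0. Lengths are in m, angles in rad, forces in N, time in s.
With the tool pointing down it reaches from about 0.425 to 0.925 m from the base axis. Payload 6.8 kg.
Tool frame: the origin (TCP) lies at the very end of the fingers, on their centre line; the grasp point (between the pads) lies r.pinch_z behind it (r.pinch_z is the distance from the TCP to the grasp point, in m); z points along the fingers, y is the line along which they close (so a half turn about z gives the same grasp; the last joint's range is limited). The gripper opens to 85 mm and grips with 20 to 120 N. Pads are 22 mm wide; open, the fingers measure 114 mm over their backs; the gripper's body (76 mm by 85 mm) begins 54 mm behind the grasp point. The pads swing forward as they close: fully open they stand 13 mm farther back than shut.
Start: joints at [1.028, 0.477, 0.022, 1.555, -0.011, 1.109, -0.083], TCP at [0.284, -0.612, 0.231] pointing down, gripper open.
Joint ranges: [-2.96, 2.96], [-0.34, 2.1], [-1.41, 1.46], [0.24, 2.44], [-1.37, 4.51], [0.17, 1.92], [-2.96, 2.96]. Speed limits (rad/s): [2.39, 2.39, 3.14, 3.14, 3.14, 3.14, 3.14].

## Interface

Orientations are given as a unit quaternion [w, x, y, z].
In Python, from workcell import r, imaging gives the robot as it stands.
- The arm moves only by the tool step_arm, never from a script. Its argument "increments" is a list of rows, each a list of 6 numbers: the shift along the tool's x, y, z in cm, then the turn, a rotation vector about the tool's x, y, z in degrees. In form: [[dx, dy, dz, ax, ay, az], ...]. A call has 1 to 5 rows; each row shifts and turns the commanded pose from where the row before left it, along the tool's axes as they then stand; what a row does not reach is not made up. A row lasts 1/8 s, in which the tool goes at most 62.5 mm and 10.7 degrees, less where a joint would pass 70% of its speed; a pose out of reach is approached as far as the arm can. A call is refused whole if a number of a shift passes 6.25 or a number of a turn 10.7, either way. A call with a gripper value outside its range is refused whole. "claw" is the finger opening in cm, from 0 to 8.54, set as the call begins (left out, the last holds). The fingers move at their own pace and stop on an object; the grip force is fixed at half the most. Time passes only in rows, so rows that do not move let the fingers close. It gives the time, the measured TCP pose, the force, the opening and the grip force at its end, in the units of the state.
- r.read_state(): the state, without advancing time (a new reading comes with each control period).
- imaging.camera(name): name is "scene" or "top" or "wrist"; returns (picture, depth): 420x560x3 uint8, red, green, blue; 420x560 float32, m along the optical axis (not along the pixel's ray), 0 where there is no reading.
- imaging.get_calibration(name): a dict with "fx", "fy", "cx", "cy" (pixels), "T" (4x4, takes a point from camera to world coordinates). Camera axes: x right, y up, looking along -z (the intrinsics and any distortion apply to the point x, -y, -z); pixel columns grow to the right and rows downward; lengths in m; the calibration is good to about 2 mm. A picture is of the moment at which its call begins: read the wrist's pose just before it. get_calibration takes no time and is no camera call; for the wrist camera it gives the pose at the moment of the call.
- r.job_done(): hands the job in; it is judged then, once.
The state is a dict: "clock": time; "joint_positions": joint angles; "qd": joint speeds; "joint_torque": joint torques, N m; "tcp_pos": TCP position; "eef_rot": TCP orientation; "contact_force": force on the tool from outside, world axes, zero at the start; "moment": the same for the moment, N m; "width": finger opening in m; "gripper_force": force on a finger pad.
Only numpy, scipy, OpenCV 4.12 (cv2) and the standard library are available. Lean on these libraries where they do the work, as an engineer would, in place of code of your own. Each camera call takes 0.05 s, during which the arm holds its last target. There are 200 camera calls.

## Working session

There is one attempt and no reset: what is moved stays moved. The work goes in short steps, Python scripts to look and compute and a tool call to move; the robot and the scene stay as the last step left them, time stands still between calls to the robot, and variables do not carry over. Pictures are saved under pics/ and viewed, at most 10 in all, crops included, and the job is handed in when it is done.

Besides the shell and the picture viewer there is one more tool, called as name([rows], argument=value, ...), one row to a line, values as JSON. step_arm: Moves the arm, as the interface text tells. Its arguments: {"type":"object","properties":{"increments":{"type":"array"},"claw":{"type":"number"}},"required":["increments"]}

```bash
mkdir -p pics
cat > h.py <<'E'
import numpy as np, cv2
from workcell import r, imaging
def cam(n,f=None):
    c=imaging.get_calibration(n); p,d=imaging.camera(n)
    if f: cv2.imwrite('pics/'+f,p[:,:,::-1])
    np.savez(n+'.npz',p=p,d=d,**{k:c[k] for k in('fx','fy','cx','cy','T')})
    return p,d,c
def pts(n):
    z=np.load(n+'.npz'); d=z['d']; v,u=np.mgrid[:d.shape[0],:d.shape[1]]
    P=np.stack([(u-z['cx'])/z['fx']*d,-(v-z['cy'])/z['fy']*d,-d,np.ones_like(d)],-1)@z['T'].T
    return P[...,:3]
E
python3 - <<'E'
from h import *
s=r.read_state(); print(s, r.pinch_z)
for n in('top','scene'):
    p,d,c=cam(n,n+'1.png'); print(c)
E
```

```text
{'clock': 0.0, 'joint_positions': array([ 1.02792825,  0.47781216,  0.02233964,  1.55646935, -0.01148626,
        1.10927289, -0.08308741]), 'qd': array([ 1.05719770e-03,  1.89882392e-05,  8.50463031e-04,  8.98128530e-04,
       -9.49599212e-04, -1.55495616e-03, -1.93484248e-04]), 'joint_torque': array([-8.55573107e-04, -5.96455944e+01,  1.60685074e+00, -2.81194961e+01,
        1.22911582e-02,  9.39493912e-03,  2.51061572e-06]), 'tcp_pos': array([ 0.28404239, -0.61167255,  0.23031007]), 'eef_rot': array([-8.76130901e-04,  9.76460242e-01,  2.15695514e-01, -2.69849570e-04]), 'contact_force': array([-0.87876315,  0.3309886 ,  0.12648359]), 'moment': array([-0.02652849, -0.0126982 ,  0.00854831]), 'gripper_force': 0.0, 'width': 0.08528069550241325} 0.0187
{'fx': 452.52629361746335, 'fy': 452.52629361746335, 'cx': 286.20319193071236, 'cy': 220.62905839483938, 'T': array([[-0.00131331,  0.9967835 , -0.08013066,  0.4435914 ],
       [-0.99999721, -0.00146646, -0.00185249, -0.4117051 ],
       [-0.00196404,  0.080128  ,  0.99678265,  0.93213459],
       [ 0.        ,  0.        ,  0.        ,  1.        ]])}
{'fx': 503.3734855064889, 'fy': 503.3734855064889, 'cx': 279.0800101773533, 'cy': 202.19952834822107, 'T': array([[ 0.51986551,  0.39447276, -0.75771439, -0.1643032 ],
       [-0.85422305,  0.23326021, -0.4646425 , -0.80682176],
       [-0.00654419,  0.88880871,  0.45823166,  0.45589792],
       [ 0.        ,  0.        ,  0.        ,  1.        ]])}
```

View pics/top1.png

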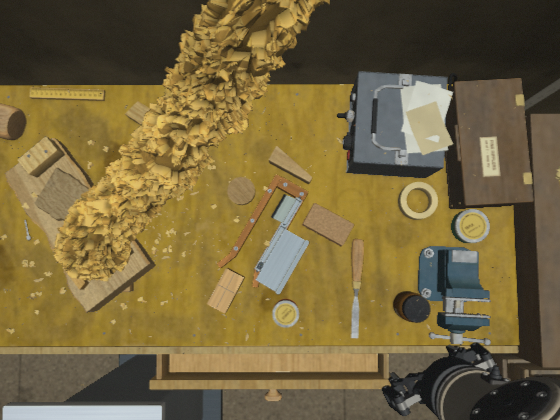

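View pics/scene1.png

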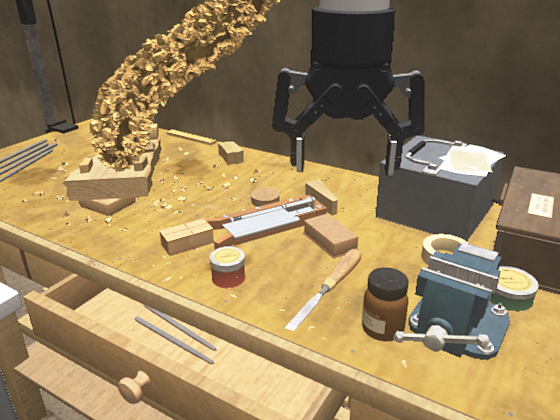

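The top view shows the blank at about (226,290), the hold-down running from its mouth near (240,262) to the stop near (290,187), the lever leaf at (280,260), and the tin at (286,313). I'll enlarge it.

Run:
```python
from h import *
z=np.load('top.npz');p=z['p'][165:335,190:370]
cv2.imwrite('pics/c1.png',cv2.resize(p,None,fx=3.5,fy=3.5,interpolation=cv2.INTER_CUBIC)[:,:,::-1])
P=pts('top')
# blank top by height and colour
reg=P[260:320,195:250]; m=(reg[...,2]>.024)&(reg[...,2]<.036)
q=reg[m]; print(len(q), cv2.minAreaRect((q[:,:2]*1000).astype(np.float32)), q[:,2].mean())
np.set_printoptions(precision=3,suppress=True)
for u,v in[(240,190),(285,190),(304,188),(272,185),(280,262),(300,245),(265,250),(286,313),(328,224),(290,165),(222,263),(240,240)]: print(u,v,P[v,u])
```

```text
860 ((386.00360107421875, -285.684814453125), (54.34893035888672, 90.3121109008789), 62.55265808105469) 0.031377656521373386
240 190 [ 0.58  -0.316  0.019]
285 190 [ 0.579 -0.408  0.026]
304 188 [ 0.586 -0.447  0.   ]
272 185 [ 0.589 -0.381  0.021]
280 262 [ 0.434 -0.398  0.048]
300 245 [ 0.467 -0.437  0.051]
265 250 [ 0.458 -0.368  0.029]
286 313 [ 0.336 -0.409  0.046]
328 224 [ 0.509 -0.494  0.03 ]
290 165 [ 0.628 -0.418  0.032]
222 263 [ 0.432 -0.281  0.02 ]
240 240 [ 0.478 -0.317  0.022]
```

View pics/c1.png

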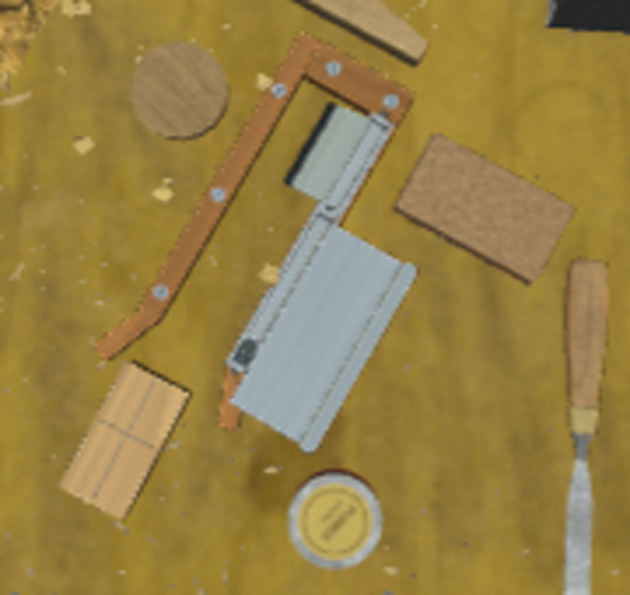

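```bash
cat >> h.py <<'E'
def proj(n,X):
    z=np.load(n+'.npz'); X=np.atleast_2d(X); Ti=np.linalg.inv(z['T'])
    c=X@Ti[:3,:3].T+Ti[:3,3]
    return np.stack([z['cx']-z['fx']*c[:,0]/c[:,2], z['cy']+z['fy']*c[:,1]/c[:,2]],-1)
def hd(X,p):
    X=np.atleast_2d(X); c,s=np.cos(p[2]),np.sin(p[2])
    return np.c_[p[0]+c*X[:,0]-s*X[:,1], p[1]+s*X[:,0]+c*X[:,1], X[:,2]]
def fit(n,X,uv,p0):
    from scipy.optimize import least_squares
    R=least_squares(lambda p:(proj(n,hd(X,p))-uv).ravel(),p0,loss='soft_l1')
    return R.x,R.fun.reshape(-1,2)
E
python3 - <<'E'
from h import *
np.set_printoptions(precision=4,suppress=True)
f=lambda a:np.array(a)/3.5+[190,165]-0.36
X=np.array([[0,22.5,20],[-165,22.5,20],[22,36.5,26],[22,-40,26],[-65,-90,48],[-185,-90,48]])/1000
uv=f([(303,75),(163,312),(305,33),(412,97),(414,268),(310,450)])
p,e=fit('top',X,uv,[.58,-.4,-.5]); print(p,e)
B=np.array([[40,20.5,30],[40,-20.5,30],[-40,20.5,30],[-40,-20.5,30]])/1000
b,e=fit('top',B,f([(131,362),(190,392),(62,486),(123,518)]),[.386,-.285,-.5]); print(b,e)
c,s=np.cos(p[2]),np.sin(p[2]); R=np.array([[c,-s],[s,c]])
print('blank in hd',R.T@(b[:2]-p[:2]),b[2]-p[2])
for nm,q in dict(mouth=(-165,0,0),bar=(-125,-87,48),home=(-40,0,0)).items(): print(nm,hd(np.array(q)/1000,p))
# check with depth: bar, pin heights, tin, sand block in hd frame
P=pts('top')
for nm,(u,v) in dict(tin=(335,521),sand=(485,210),disc=(180,92)).items():
    w=P[int(165+v/3.5),int(190+u/3.5)]; print(nm,w,R.T@(w[:2]-p[:2]))
E
```

```text
[ 0.5764 -0.4099 -0.5338] [[ 0.393  -0.19  ]
 [-1.403   2.1687]
 [-0.6652 -1.3956]
 [ 1.3703 -0.6818]
 [ 0.9802 -0.2074]
 [-0.583   1.2501]]
[ 0.3785 -0.2905 -0.4897] [[-0.6907 -0.8009]
 [ 0.6258  0.3914]
 [-0.3893 -0.2199]
 [ 0.4346  0.5274]]
blank in hd [-0.2312  0.0021] 0.044103490663099654
mouth [[ 0.4344 -0.326   0.    ]]
bar [[ 0.4246 -0.4212  0.048 ]]
home [[ 0.542  -0.3896  0.    ]]
tin [ 0.3351 -0.4075  0.0407] [-0.209  -0.1207]
sand [ 0.5073 -0.4936  0.0292] [-0.017  -0.1072]
disc [ 0.5776 -0.3181  0.0191] [-0.0457  0.0797]
```

```bash
cat >> h.py <<'E'
from scipy.spatial.transform import Rotation as Ro
HD=[.5764,-.4099,-.5338]
def Rt(q): return Ro.from_quat(np.r_[q[1:],q[0]])
def goal(tilt=0,p=HD):  # tool x along lane, z down; tilt about tool y, deg
    return Ro.from_euler('z',p[2])*Ro.from_euler('x',np.pi)*Ro.from_euler('y',tilt,degrees=True)
def where(p=HD):
    s=r.read_state(); c,sn=np.cos(p[2]),np.sin(p[2]); d=s['tcp_pos']-np.r_[p[:2],0]
    q=[c*d[0]+sn*d[1],-sn*d[0]+c*d[1],d[2]]
    print('t %.2f'%s['clock'],'hd mm',np.round(np.array(q)*1000,1),'rot err deg',np.round((Rt(s['eef_rot']).inv()*goal(p=p)).as_rotvec()*57.3,2),'F',np.round(s['contact_force'],1),'w',s['width']); return s
def plan(x,y,z,n,tilt=0,p=HD):
    s=where(p); T=hd(np.array([x,y,z])/1000,p)[0]; R=Rt(s['eef_rot']); G=goal(tilt,p)
    rv=(R.inv()*G).as_rotvec()/n; dw=(T-s['tcp_pos'])/n
    for i in range(n):
        print(np.round(R.inv().apply(dw)*100,2),np.round(np.degrees(rv),2)); R=R*Ro.from_rotvec(rv)
E
python3 - <<'E'
from h import *
np.set_printoptions(precision=3,suppress=True)
P=pts('top')
for u,v in [(90,240),(130,190),(180,130),(230,70),(280,20)]: print(u,v,P[v,u])
plan(-290,0,140,8)
E
```

```text
90 240 [ 0.469 -0.123  0.269]
130 190 [ 0.532 -0.204  0.339]
180 130 [ 0.584 -0.293  0.441]
230 70 [ 0.609 -0.361  0.543]
280 20 [ 0.626 -0.406  0.596]
t 0.10 hd mm [-149.  -322.5  230.4] rot err deg [-0.09  0.05 55.5 ] F [-0.2  1.1 -0.1] w 0.08577554674092422
[ 2.32 -3.73  1.14] [-0.01  0.01  6.94]
[ 1.86 -3.99  1.14] [-0.01  0.01  6.94]
[ 1.36 -4.18  1.14] [-0.01  0.01  6.94]
[ 0.84 -4.32  1.13] [-0.01  0.01  6.94]
[ 0.32 -4.39  1.13] [-0.01  0.01  6.94]
[-0.22 -4.39  1.13] [-0.01  0.01  6.94]
[-0.74 -4.34  1.13] [-0.01  0.01  6.94]
[-1.26 -4.21  1.13] [-0.01  0.01  6.94]
```

step_arm([
  [2.3,-3.7,1.1,0,0,6.9],
  [1.9,-4.0,1.1,0,0,6.9],
  [1.4,-4.2,1.1,0,0,6.9],
  [0.8,-4.3,1.1,0,0,6.9],
  [0.3,-4.4,1.1,0,0,6.9],
], claw=0)

```text
clock: 0.72
tcp_pos: [0.3107, -0.3922, 0.1757]
eef_rot: [-0.0, 0.996, -0.086, -0.0]
contact_force: [1.6, 0.4, 1.5]
width: 0.0002
gripper_force: 0.0
```

step_arm([
  [-0.2,-4.4,1.1,0,0,6.9],
  [-0.7,-4.3,1.1,0,0,6.9],
  [-1.3,-4.2,1.1,0,0,6.9],
  [0,0,0,0,0,0],
  [0,0,0,0,0,0],
])

```text
clock: 1.35
tcp_pos: [0.3266, -0.2637, 0.1435]
eef_rot: [0.0, 0.965, -0.261, 0.0]
contact_force: [-0.3, -0.2, 0.3]
width: 0.0002
gripper_force: 0.0
```

Run:
```python
from h import *
s=where(); cam('wrist','w1.png'); plan(-290,0,140,3)
c=imaging.get_calibration('wrist');print(c['T'][:3,3]-s['tcp_pos'])
```

```text
t 1.35 hd mm [-289.5   -1.2  143.5] rot err deg [ 0.01 -0.03  0.36] F [-0.3 -0.2  0.3] w 0.00024688757085850396
t 1.40 hd mm [-289.2   -1.7  143.6] rot err deg [ 0.02 -0.05  0.29] F [ 0.3 -0.5 -0.2] w -9.442885901960154e-05
[-0.03 -0.06  0.12] [ 0.01 -0.02  0.1 ]
[-0.03 -0.06  0.12] [ 0.01 -0.02  0.1 ]
[-0.03 -0.06  0.12] [ 0.01 -0.02  0.1 ]
[ 0.06066301 -0.03551165  0.14340711]
```

View pics/w1.png

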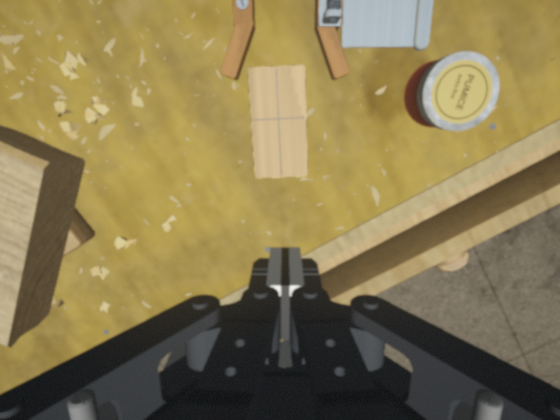

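The wrist view shows the blank's top corners at (249,67), (304,65), (309,177) and (257,179), the flare tips at (238,79) and (333,79), and the bar's near end at (424,46).

Run:
```python
from h import *
np.set_printoptions(precision=4,suppress=True)
X=np.array([[-200,37,20],[-200,-37,20],[-185,-87,52],[-165,22.5,20]])/1000
p,e=fit('wrist',X,np.array([(238,79),(333,79),(424,46),(253,27.)]),HD); print(p,e)
B=np.array([[40,20.5,30],[40,-20.5,30],[-40,20.5,30],[-40,-20.5,30]])/1000
b,e=fit('wrist',B,np.array([(249,67),(304,65),(257,179),(309,177.)]),[.3785,-.29,-.49]);print(b,e)
for q in(p,HD):
  c,s=np.cos(q[2]),np.sin(q[2]); print('blank in hd',np.array([[c,s],[-s,c]])@(b[:2]-q[:2]),b[2]-q[2])
where(p)
```

```text
[ 0.5783 -0.4068 -0.5072] [[-1.7698  0.7115]
 [ 3.498  -1.5714]
 [-0.6692  0.3566]
 [ 0.6314 -0.1362]]
[ 0.3777 -0.2893 -0.4823] [[-0.8189  0.6732]
 [ 2.3804 -0.2204]
 [-0.8997  0.0318]
 [ 0.375  -0.4065]]
blank in hd [-0.2324  0.0053] 0.02489222930655771
blank in hd [-0.2324  0.0027] 0.0514633255657066
t 1.40 hd mm [-289.3    2.4  143.6] rot err deg [ 0.02 -0.05 -1.23] F [ 0.3 -0.5 -0.2] w -9.442885901960154e-05
```

step_arm([
  [-0.3,-0.4,4.1,0,0,0.3],
  [0,0,4.1,0,0,0],
  [0,0,4.2,0,0,0],
  [0,0,0,0,0,0],
  [0,0,0,0,0,0],
])

```text
clock: 2.02
tcp_pos: [0.3263, -0.2593, 0.0203]
eef_rot: [0.0, 0.964, -0.264, 0.001]
contact_force: [0.7, 0.3, 0.6]
width: 0.0
gripper_force: 0.0
```

Run:
```python
from h import *
where()
```

```text
t 2.02 hd mm [-291.9    2.4   20.3] rot err deg [ 0.01 -0.07 -0.07] F [0.7 0.3 0.6] w 5.282180427811245e-06
```

step_arm([
  [1.5,0,0.3,0,0,0],
  [1.5,0,0,0,0,0],
  [1.5,0,0,0,0,0],
  [1.5,0,0,0,0,0],
  [0,0,0,0,0,0],
])

```text
clock: 2.65
tcp_pos: [0.3799, -0.2899, 0.0168]
eef_rot: [0.0, 0.965, -0.264, 0.002]
contact_force: [-0.2, -1.0, 0.3]
width: 0.0004
gripper_force: 0.0
```

Run:
```python
from h import *
where(); cam('wrist','w2.png'); P=pts('wrist');
```

```text
t 2.65 hd mm [-230.2    3.3   16.8] rot err deg [-0.   -0.18  0.02] F [-0.2 -1.   0.3] w 0.0003685769445180607
```

View pics/w2.png

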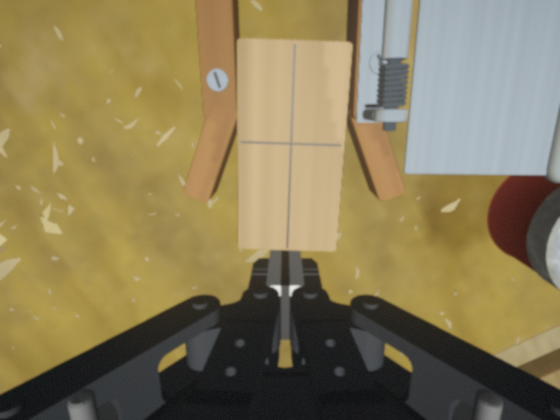

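The blank is now between the flare walls, corners at (238,38), (352,42), (337,250) and (238,248). The lane kinks are at (236,117) and (350,117), and the flare tips at (209,198) and (380,198).

Run:
```python
from h import *
np.set_printoptions(precision=4,suppress=True)
X=np.array([[-200,37,20],[-200,-37,20],[-165,22.5,20],[-165,-22.5,20]])/1000
p,e=fit('wrist',X,np.array([(209,199),(381,199),(236,117),(351,117.)]),HD); print(p,e)
B=np.array([[40,20.5,30],[40,-20.5,30],[-40,20.5,30],[-40,-20.5,30]])/1000
b,e=fit('wrist',B,np.array([(238,38),(352,42),(238,248),(337,250.)]),[.43,-.31,-.49]);print(b,e)
for q in(p,HD):
  c,s=np.cos(q[2]),np.sin(q[2]); print('blank in hd',np.array([[c,s],[-s,c]])@(b[:2]-q[:2]),b[2]-q[2])
where(p)
# fence inner edge line direction: pixel (236,117)->(238,0) both z=.02
z=np.load('wrist.npz')
def back(u,v,h):
    d=z['T'][:3,:3]@np.array([(u-z['cx'])/z['fx'],-(v-z['cy'])/z['fy'],-1]); o=z['T'][:3,3]; return o+d*(h-o[2])/d[2]
for a,bb in(((236,117),(238,3)),((351,117),(357,3))):
    A,C=back(*a,.02),back(*bb,.02); print(A,C,np.arctan2(*(C-A)[1::-1]))
```

```text
[ 0.578  -0.4094 -0.5248] [[-0.9976  2.3274]
 [ 0.0736  0.6578]
 [ 1.9858 -0.4782]
 [-0.3167 -1.6266]]
[ 0.4241 -0.3185 -0.5658] [[-1.4561 -0.6652]
 [ 1.6421 -0.6565]
 [ 0.049   1.1427]
 [-0.0809  1.9688]]
blank in hd [-0.1788  0.0016] -0.04100914025923419
blank in hd [-0.1777  0.0012] -0.032044445527190546
t 2.70 hd mm [-232.8    4.    16.5] rot err deg [-0.   -0.08 -0.51] F [-1.1 -1.3 -0. ] w 0.00020078081845536485
[ 0.4467 -0.3064  0.02  ] [ 0.4804 -0.3291  0.02  ] -0.5921258292729691
[ 0.4233 -0.346   0.02  ] [ 0.4582 -0.3667  0.02  ] -0.5355102625096005
```

step_arm([
  [0,0.6,0,0,0,0],
  [1.2,0,0,0,0,0],
  [1.2,0,0,0,0,0],
  [1.2,0,0,0,0,0],
  [1.2,0,0,0,0,0],
])

```text
clock: 3.32
tcp_pos: [0.4166, -0.3188, 0.0163]
eef_rot: [-0.0, 0.965, -0.264, -0.0]
contact_force: [-1.1, 1.3, 1.3]
width: 0.0004
gripper_force: 0.6
```

step_arm([
  [1.0,0,0,0,0,0],
  [0.6,0,0,0,0,0],
  [0,0,0,0,0,0],
])

```text
clock: 3.7
tcp_pos: [0.4302, -0.3267, 0.0163]
eef_rot: [0.0, 0.965, -0.264, 0.0]
contact_force: [0.0, -0.7, -0.0]
width: -0.0
gripper_force: 0.0
```

```bash
sed -i 's/^HD=.*/HD=[.577,-.4096,-.530]/' h.py
python3 - <<'E'
from h import *
where(); p,d,_=cam('wrist','w3.png')
E
```

```text
t 3.70 hd mm [-168.6   -2.7   16.3] rot err deg [-0.01 -0.04 -0.21] F [ 0.  -0.7 -0. ] w -2.0931591451487717e-05
```

View pics/w3.png

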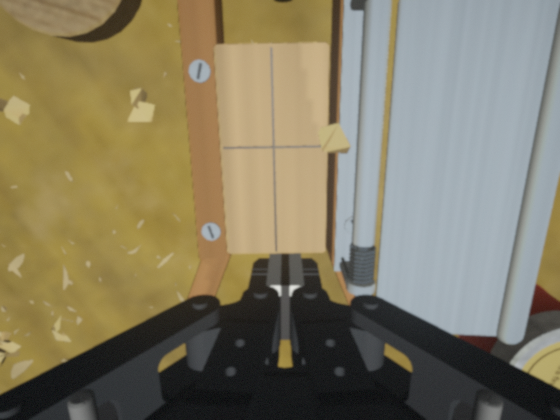

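The blank is straight in the lane with its rear edge at row 253 (columns 228–327). The bar axis runs from about (512,335) at its near end to (550,120).

step_arm([
  [0.6,0,0,0,0,0],
  [0.4,0,0,0,0,0],
  [0,0,0,0,0,0],
])

```text
clock: 4.12
tcp_pos: [0.4386, -0.3318, 0.0164]
eef_rot: [0.0, 0.965, -0.264, 0.0]
contact_force: [-0.4, -0.2, 0.3]
width: -0.0002
gripper_force: 0.0
```

Run:
```python
from h import *
np.set_printoptions(precision=1,suppress=True)
z=np.load('wrist.npz')
def back(u,v,h):
    d=z['T'][:3,:3]@np.array([(u-z['cx'])/z['fx'],-(v-z['cy'])/z['fy'],-1]); o=z['T'][:3,3]; w=o+d*(h-o[2])/d[2]
    c,s=np.cos(HD[2]),np.sin(HD[2]); q=w[:2]-HD[:2]; return np.array([c*q[0]+s*q[1],-s*q[0]+c*q[1]])*1000
for n,a in dict(barend=(512,345,.048),barmid=(550,120,.05),rearL=(228,254,.03),rearR=(327,252,.03),frontL=(216,43,.03),frontR=(328,42,.03),fence1=(216,30,.02),fence2=(228,255,.02),pin=(364,280,.044)).items(): print(n,back(*a))
where()
```

```text
barend [-188.   -90.4]
barmid [-103.1  -85.7]
rearL [-157.2   21.2]
rearR [-156.6  -19.8]
frontL [-77.2  21.3]
frontR [-77.1 -17.8]
fence1 [-71.2  22.8]
fence2 [-162.3   23. ]
pin [-161.9  -32.3]
t 4.12 hd mm [-158.7   -2.8   16.4] rot err deg [-0.  -0.  -0.2] F [-0.4 -0.2  0.3] w -0.0001606279548959089
```

step_arm([
  [-0.5,0,0,0,0,0],
  [0,0,-3.5,0,0,0],
  [0,0,-3.5,0,0,0],
  [0,0,-1,0,0,0],
  [0,2.2,0,0,0,0],
])

```text
clock: 4.75
tcp_pos: [0.4238, -0.3467, 0.0969]
eef_rot: [-0.0, 0.965, -0.262, 0.001]
contact_force: [-0.4, -0.4, -0.4]
width: -0.0001
gripper_force: 0.0
```

step_arm([
  [0,2.2,0,0,0,0],
  [0,0,0,0,0,0],
  [0,0,0,0,0,0],
  [0,0,0,0,0,0],
], claw=6.9)

```text
clock: 5.25
tcp_pos: [0.4121, -0.3658, 0.096]
eef_rot: [-0.0, 0.965, -0.263, -0.0]
contact_force: [0.2, 0.1, -0.6]
width: 0.0687
gripper_force: 0.0
```

Run:
```python
from h import *
where(); p,d,_=cam('wrist','w4.png')
```

```text
t 5.25 hd mm [-164.5  -45.6   96. ] rot err deg [-0.04  0.02 -0.13] F [ 0.2  0.1 -0.6] w 0.06866347643786504
```

View pics/w4.png

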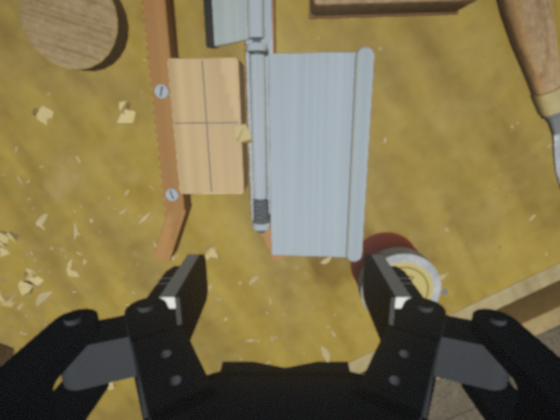

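step_arm([
  [0.1,0.2,2.5,0,0,0],
  [0,0,1.5,0,0,0],
  [0,0,0.8,0,0,0],
  [0,0,0.5,0,0,0],
  [0,0,0,0,0,0],
])

```text
clock: 5.92
tcp_pos: [0.4113, -0.3691, 0.0433]
eef_rot: [-0.0, 0.965, -0.264, -0.0]
contact_force: [-0.6, 1.4, 1.6]
width: 0.0687
gripper_force: 0.6
```

step_arm([
  [0,-0.1,0.8,0,0,0],
  [0,-0.1,0.8,0,0,0],
  [0,0,0,0,0,0],
])

```text
clock: 6.3
tcp_pos: [0.4126, -0.3677, 0.027]
eef_rot: [0.0, 0.965, -0.264, 0.0]
contact_force: [-1.4, -2.3, 2.4]
width: 0.069
gripper_force: 1.4
```

Run:
```python
from h import *
where(); cam('scene','s2.png')
z=np.load('scene.npz')['p'][150:330,140:400]
cv2.imwrite('pics/s2c.png',cv2.resize(z,None,fx=3,fy=3,interpolation=cv2.INTER_CUBIC)[:,:,::-1])
```

```text
t 6.30 hd mm [-163.  -47.   27.] rot err deg [ 0.01 -0.03 -0.22] F [-1.4 -2.3  2.4] w 0.06901167287392887
```

View pics/s2c.png

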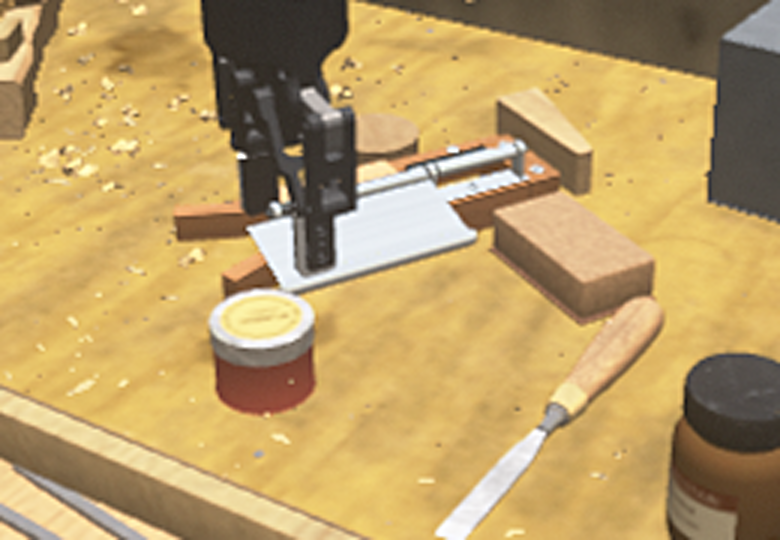

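The fingertip is at crop (318,270) on the bar edge, the other finger is in the lane behind the blank, and the lever is going down. I'll keep pressing, shifting inward with the bar.

step_arm([
  [0,-0.2,0.6,0,0,0],
  [0,-0.3,0.5,0,0,0],
  [0,-0.3,0.4,0,0,0],
  [0,-0.1,0.2,0,0,0],
  [0,0,0,0,0,0],
])

```text
clock: 6.98
tcp_pos: [0.4169, -0.3595, 0.0102]
eef_rot: [-0.0, 0.965, -0.264, -0.0]
contact_force: [-1.3, -1.5, 6.3]
width: 0.0695
gripper_force: 2.4
```

Run:
```python
from h import *
where()
for _ in range(3):
    p,d,_c=cam('scene','s3.png'); where()
P=pts('scene'); c,s=np.cos(HD[2]),np.sin(HD[2])
X=(P[...,:2]-HD[:2])@np.array([[c,-s],[s,c]])*1000; Z=P[...,2]*1000
# lever profile: height vs hd y, clear of the finger
m=(X[...,0]>-140)&(X[...,0]<-80)&(P[...,2]>.003)
for y in range(-100,-24,6):
    k=m&(abs(X[...,1]-y)<3); print(y,k.sum(),np.round(np.median(Z[k]),1) if k.sum() else '')
cv2.imwrite('pics/s3c.png',cv2.resize(p[160:290,190:350],None,fx=5,fy=4.6,interpolation=cv2.INTER_CUBIC)[:,:,::-1])
```

```text
t 6.97 hd mm [-163.4  -37.7   10.2] rot err deg [-0.    0.01 -0.21] F [-1.3 -1.5  6.3] w 0.06953700225286881
t 7.03 hd mm [-163.4  -37.8   10.3] rot err deg [-0.    0.01 -0.22] F [-1.1 -2.1  4.3] w 0.06893056273048155
t 7.08 hd mm [-163.4  -37.8   10.4] rot err deg [-0.01  0.   -0.22] F [-1.8 -2.2  4.4] w 0.06883524943545467
t 7.12 hd mm [-163.4  -37.9   10.4] rot err deg [-0.   -0.   -0.23] F [-0.8 -2.3  5.5] w 0.06896710197338654
-100 0 
-94 0 
-88 357 337.8
-82 234 15.8
-76 75 16.6
-70 200 20.4
-64 284 142.6
-58 186 28.6
-52 118 31.2
-46 99 35.4
-40 72 38.8
-34 86 44.7
-28 4 46.3
```

View pics/s3c.png

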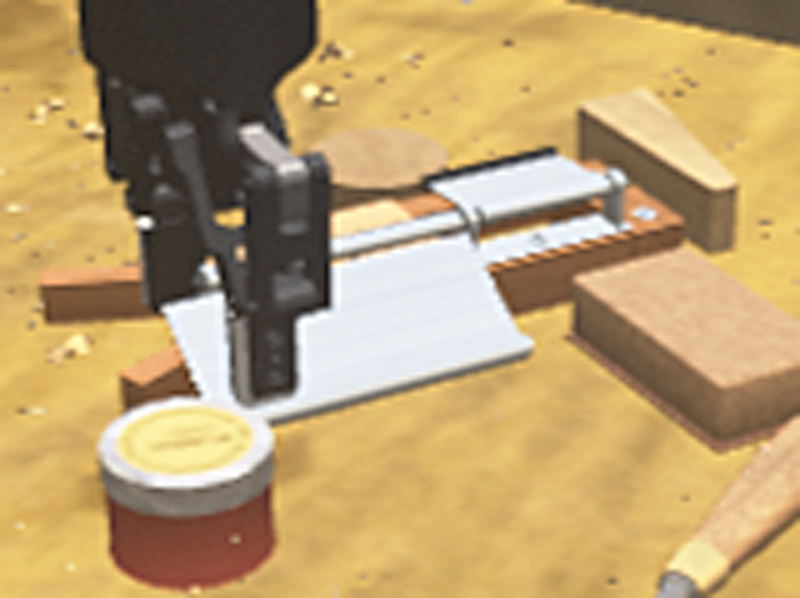

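The flap is open: lever slope gives about 0.66–0.69 rad. The fingertip is on the bar at crop (270,395). I'll go 2 mm deeper and push.

step_arm([
  [0,0,0.2,0,0,0],
  [0.8,0,0,0,0,0],
  [0.8,0,0,0,0,0],
  [0.8,0,0,0,0,0],
  [0,0,0,0,0,0],
])

```text
clock: 7.75
tcp_pos: [0.437, -0.3707, 0.008]
eef_rot: [-0.001, 0.965, -0.264, -0.001]
contact_force: [-2.7, 0.9, 7.0]
width: 0.0689
gripper_force: 3.3
```

```bash
cat >> h.py <<'E'
def lever(x0,x1):
    cam('scene'); P=pts('scene'); c,s=np.cos(HD[2]),np.sin(HD[2])
    X=(P[...,:2]-HD[:2])@np.array([[c,-s],[s,c]])*1000; Z=P[...,2]*1000
    m=(X[...,0]>x0)&(X[...,0]<x1)&(X[...,1]<-38)&(X[...,1]>-80)&(Z>12)&(Z<52)
    k=np.polyfit(X[m][:,1],Z[m],1); k=np.polyfit(X[m][abs(np.polyval(k,X[m][:,1])-Z[m])<3][:,1],Z[m][abs(np.polyval(k,X[m][:,1])-Z[m])<3],1)
    print('lever angle',np.arctan(k[0])+.07,m.sum())
E
python3 - <<'E'
from h import *
where(); lever(-110,-72)
E
```

```text
t 7.75 hd mm [-140.5  -37.2    8. ] rot err deg [-0.06  0.16 -0.22] F [-2.7  0.9  7. ] w 0.0689025521600753
lever angle 0.6712048484075428 472
```

step_arm([
  [0.8,0,0.1,0,0,0],
  [0.8,0,0,0,0,0],
  [0.8,0,0,0,0,0],
  [0.8,0,0,0,0,0],
  [0,0,0,0,0,0],
])

```text
clock: 8.43
tcp_pos: [0.4646, -0.387, 0.007]
eef_rot: [-0.001, 0.965, -0.264, -0.001]
contact_force: [-2.3, 1.4, 5.6]
width: 0.0691
gripper_force: 3.4
```

Run:
```python
from h import *
where(); lever(-170,-130)
```

```text
t 8.43 hd mm [-108.4  -37.3    7. ] rot err deg [-0.06  0.15 -0.22] F [-2.3  1.4  5.6] w 0.06906768091580412
lever angle 0.7077232642792441 605
```

step_arm([
  [0.6,0,0,0,0,0],
  [0.5,0,0,0,0,0],
  [0.3,0,0,0,0,0],
  [0,0,0,0,0,0],
])

```text
clock: 8.98
tcp_pos: [0.4759, -0.3936, 0.0069]
eef_rot: [-0.001, 0.965, -0.264, -0.002]
contact_force: [-3.9, 2.0, 7.0]
width: 0.0687
gripper_force: 3.6
```

step_arm([
  [0.15,0,0,0,0,0],
  [0.15,0,0,0,0,0],
  [0,0,0,0,0,0],
])

```text
clock: 9.35
tcp_pos: [0.4782, -0.3949, 0.0068]
eef_rot: [-0.001, 0.965, -0.264, -0.002]
contact_force: [-4.9, 2.3, 6.4]
width: 0.0692
gripper_force: 3.6
```

Run:
```python
from h import *
where()
```

```text
t 9.35 hd mm [-92.7 -37.3   6.8] rot err deg [-0.07  0.27 -0.23] F [-4.9  2.3  6.4] w 0.06917445876552067
```

step_arm([
  [0.15,0,0,0,0,0],
  [0.15,0,0,0,0,0],
  [0,0,0,0,0,0],
])

```text
clock: 9.72
tcp_pos: [0.4795, -0.3957, 0.0067]
eef_rot: [-0.002, 0.965, -0.264, -0.004]
contact_force: [-7.6, 4.6, 10.4]
width: 0.069
gripper_force: 6.2
```

step_arm([
  [0.15,0,0,0,0,0],
  [0.15,0,0,0,0,0],
  [0,0,0,0,0,0],
])

```text
clock: 10.1
tcp_pos: [0.4797, -0.3954, 0.0062]
eef_rot: [-0.003, 0.965, -0.264, -0.006]
contact_force: [-13.6, 8.7, 14.8]
width: 0.0691
gripper_force: 9.5
```

Run:
```python
from h import *
where()
```

```text
t 10.10 hd mm [-91.2 -37.    6.2] rot err deg [-0.12  0.78 -0.2 ] F [-13.6   8.7  14.8] w 0.06912830583839512
```

step_arm([
  [-0.4,0,0,0,0,0],
  [-0.6,0,0,0,0,0],
  [0,0.2,-0.3,0,0,0],
  [0,0.3,-0.5,0,0,0],
  [0,0.2,-0.5,0,0,0],
])

```text
clock: 10.72
tcp_pos: [0.4734, -0.3997, 0.0204]
eef_rot: [-0.001, 0.965, -0.263, 0.0]
contact_force: [-0.8, 0.0, -0.5]
width: 0.0688
gripper_force: 0.0
```

step_arm([
  [0,0,-0.5,0,0,0],
  [0,0,-1.0,0,0,0],
  [0,0,-3.0,0,0,0],
  [0,0,-5.0,0,0,0],
  [0,0,-4,0,0,0],
])

```text
clock: 11.35
tcp_pos: [0.4728, -0.4007, 0.1574]
eef_rot: [0.0, 0.965, -0.264, 0.0]
contact_force: [-0.0, -0.7, -0.3]
width: 0.0694
gripper_force: 0.0
```

step_arm([
  [-4,0,0,0,0,0],
  [-4,0,0,0,0,0],
  [0,0,0,0,0,0],
  [0,0,0,0,0,0],
])

```text
clock: 11.85
tcp_pos: [0.4045, -0.3603, 0.1558]
eef_rot: [0.0, 0.965, -0.264, 0.001]
contact_force: [-0.3, -0.2, 0.5]
width: 0.069
gripper_force: 0.0
```

Run:
```python
from h import *
where(); lever(-170,-80); p,d,_=cam('top')
cv2.imwrite('pics/t2c.png',cv2.resize(p[160:320,200:360],None,fx=3.7,fy=3.7,interpolation=cv2.INTER_CUBIC)[:,:,::-1])
w,d,_=cam('wrist')
cv2.imwrite('pics/f.png',np.hstack([cv2.resize(p[170:290,215:345],(400,369),interpolation=cv2.INTER_CUBIC),cv2.resize(w[:280],(400,369))])[:,:,::-1])
```

```text
t 11.85 hd mm [-173.7  -44.6  155.8] rot err deg [-0.01 -0.07 -0.21] F [-0.3 -0.2  0.5] w 0.06895526749323265
lever angle 0.5047096583288493 1121
```

View pics/f.png

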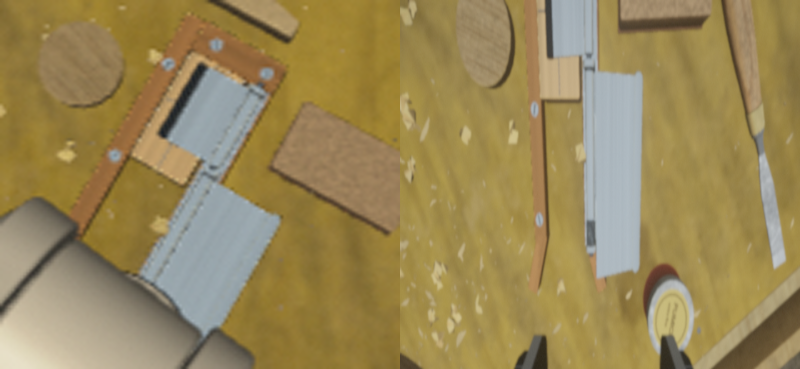

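The flap rests on the blank (lever about 0.51 rad), and the blank meets the stop in the top view. Its rear edge is at wrist pixels of about (196–252, 76).

Run:
```python
from h import *
z=np.load('wrist.npz')
for u in (200,245):
    d=z['T'][:3,:3]@np.array([(u-z['cx'])/z['fx'],-(75.5-z['cy'])/z['fy'],-1]); o=z['T'][:3,3]; w=o+d*(.03-o[2])/d[2]
    c,s=np.cos(HD[2]),np.sin(HD[2]); q=w[:2]-HD[:2]; x=(c*q[0]+s*q[1])*1000; print(x)
if abs(x+80)<4: print(r.job_done())
```

```text
-80.97141611773766
-81.12467431102645
the job is handed in; nothing more can be done
None
```

The blank is home against the end stop, within about 1 mm by the wrist camera, and clamped under the flap's rubber strip. The arm is clear, and the job was handed in about 12 s into the 58 s allowed.

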